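# Hold a blocked lens in the sprung drilling holder while its keeper is fastened

### The job

Swing the quarter-turn keeper of the lens holder fully open, then lay the lens that carries the red block flat on the holder's bed and push it straight into the middle of the sprung V jaw. Press it with a steady 10 to 14 N, so that the jaw gives way about 7 mm (never bottoming it, or the lens edge chips), and finish while still holding it pressed there, so that a colleague can swing the keeper back in front of it and screw it down. Leave the plain lens, the screwdriver and the tweezers alone.

Things in the scene. Friction and masses are not known exactly. Their poses are not given: they have to be found in the camera images.
- holder: lens-drilling holder, fixed on the bench: dark grey anodised bed plate 160 (x) x 130 (y) x 12 mm; origin at the centre of its underside (z = 0), x axis = direction in which the lens is pushed into the jaw, z up; flat bed top at z = 12 mm. Grey spring housing 24 x 94 x 27 mm on the bed at x = 55 to 79 mm; the jaw's guide rods show behind it to x = 89 mm (103 with the jaw fully in)
- jaw (a joint): travel of the sprung V jaw along the holder's +x, in m: 0 at rest, 0.014 bottomed. The spring pushes back with 2.6 N at 0 and 1.3 N more per mm: 7.8 N at 4 mm, 11.7 N at 7 mm, 15.6 N at 10 mm
- jaw_face: front of the sprung jaw, travels with jaw; its axes are parallel to the holder's and its origin coincides with the holder's origin when the jaw is at rest. Blue bar 74 mm wide with two upright white rollers (12 mm diameter, 13 mm high, tops 15 mm above the bed) at x = 20 mm, y = +-22 mm that form the V
- jaw_v (a point): point on the bed (z = 12 mm) where the lens centre lies when the lens just touches both rollers: x = -11.6 mm, y = 0 in the jaw_face frame; travels with the jaw
- keeper (a joint): quarter-turn keeper, rad: 0 closed (arm along the holder's -y across the mouth of the bed, in the lens's way), 1.571 open (arm points along the holder's -x, towards the robot); opening is clockwise from above. Starts at 0 to 0.25, has a stop at each end, turns stiffly (0.12 N m) and stays where it is left
- keeper_hinge (a point): point on the vertical pivot of the keeper, fixed on the holder at x = -47.2, y = +52, z = 19 mm
- keeper_knob (a point): mid-height point on the axis of the black knurled thumbscrew at the keeper's free end, the part to hold: upright cylinder, 16 mm diameter, 24 mm tall, from 14 to 38 mm above the bed top; 72 mm from the pivot, 38 mm above the bench. The flat steel arm under it is 14 mm wide, 3 to 11 mm above the bed
- blocked_lens: clear round uncut lens, 65 mm in diameter, 7 mm thick at the edge and 9 mm in the middle, lying flat on the bench, with a dark red rubber block stuck on its middle; origin at the centre of the lens's underside, z up; 27 mm tall in all, about 35 g
- block_grip (a point): point inside the red block of the blocked lens, on its axis, 18 mm above the lens's underside: take the block here. The block is round, 24 mm in diameter at its foot (9 mm above the lens's underside) and tapers to 18 mm at 24 mm (top at 25 to 27 mm)
- plain_lens: clear round lens of the same size without a block, lying flat; origin at the centre of its underside; leave it alone
- mini_driver: small screwdriver with red handle, 119 mm long, 12 mm thick, lying on the bench; leave it alone
- tweezers: steel tweezers 120 mm long, 12 mm wide, 8 mm thick, lying on the bench; leave them alone

How it is judged:
By the outcome, as a careful person would: the job done as asked, in the order asked, and still so for the second after the job is handed in, while the arm keeps its last pose, push and grip.
It also fails if it takes over 54 s, if anything falls off the work surface, if the arm or the gripper's body presses on something with over 40 N, if the wrist force passes 120 N, or if a joint passes its speed limit or range.

### The arm

A 7-joint arm with a two-finger parallel gripper is mounted at the origin on a cart in front of the work surface, level with it; the furniture and walls round the work are solid. World frame = base frame: x ahead of the robot, y to its left, z up, the work surface at z = 0. Lengths are in mm, angles in rad, forces in N, time in s.
With the tool pointing down it reaches from about 375 to 925 mm from the base axis. Payload 3.1 kg.
Tool frame: the origin (TCP) lies on the centre line of the jaws, within the pads' length; the fingertips stand 25 mm ahead of it and the grasp point (between the pads) lies 6 mm ahead of it (robot.nose_length is the distance from the TCP to the fingertips, in mm); z points along the fingers, y is the line along which they close (so a half turn about z gives the same grasp; the last joint's range is limited). The gripper opens to 85 mm and grips with 20 to 120 N. Pads are 22 mm wide; open, the fingers measure 114 mm over their backs; the gripper's body (76 mm by 85 mm) begins 54 mm behind the grasp point. The pads swing forward as they close: fully open they stand 13 mm farther back than shut.
Start: joints at [-1.448, 0.383, 0.044, 1.598, -0.018, 1.161, -0.05], TCP at [142.334, 634.228, 256.269] pointing down, gripper open.
Joint ranges: [-2.61, 2.61], [-0.41, 2.15], [-1.48, 1.57], [0, 2.5], [-1.57, 4.71], [0.05, 1.97], [-2.85, 2.85]. Speed limits (rad/s): [2.79, 2.79, 3.14, 3.14, 3.14, 3.14, 3.14].

### API

Orientations are given as a unit quaternion [x, y, z, w].
In Python, from station import robot gives the robot as it stands.
- The arm moves only by the shell command python3 -m jog 'ROWS' [FORCE]. ROWS is a JSON list that holds a single list of rows (three levels of brackets), with 1 to 10 rows, each of 5 numbers: dx, dy, dz in a scale on which 1.0 is 750 mm, then a turn about the tool's z in parts of the range, where 1.0 means 4 rad, then the opening from 0.0 (shut) to 1.0 (fully open); each row shifts and turns the commanded pose from where the row before left it, along the tool's axes as they then stand; what a row does not reach is not made up. A row lasts 1/12 s, in which the tool goes at most 41.7 mm and 0.125 rad, less where a joint would pass 70% of its speed; a pose out of reach is approached as far as the arm can. The fingers move at their own pace and stop on an object; FORCE is the grip in N (left out, the last holds). Time passes only in rows, so rows that do not move let the fingers close. It prints the time, the measured TCP pose, the force, the opening and the grip force at its end. No shift or turn number may pass 1 either way. Input that does not fit is refused with a message, and nothing moves.
- robot.get_obs(): the state, without advancing time (a new reading comes with each control period).
- robot.snapshot(name): name is "scene" or "side" or "wrist"; returns a dict with "color" (480x640x3 uint8, red, green, blue), "depth" (480x640 float32, mm along the optical axis (not along the pixel's ray), 0 where there is no reading), "K" (3x3 intrinsics, pixels), "camera_from_world" (4x4, takes a point from world to camera coordinates); the wrist camera has in their place "T_tool_cam" (4x4, takes a point from camera to tool coordinates, whose origin is the TCP and whose axes are the flange's). Camera axes: x right, y down, z forward; pixel columns grow to the right and rows downward; lengths in mm; the calibration is good to about 2 mm. A picture is of the moment at which its call begins: read the wrist's pose just before it.
- robot.job_done(): hands the job in; it is judged then, once.
The state is a dict: "time_s": time; "qpos": joint angles; "joint_velocities": joint speeds; "joint_efforts": joint torques, N m; "tool_pos": TCP position; "tool_rot": TCP orientation; "ft_force": force on the tool from outside, world axes, zero at the start; "wrist_torque": the same for the moment, N m; "width": opening from 0.0 (shut) to 1.0 (fully open); "finger_force": force on a finger pad.
Only numpy, scipy, OpenCV 4.12 (cv2) and the standard library are available. Lean on these libraries where they do the work, as an engineer would, in place of code of your own. Each camera call takes 0.05 s, during which the arm holds its last target. There are 200 camera calls.

## Working session

There is one attempt and no reset: what is moved stays moved. The work goes in short steps, Python scripts to look and compute and a shell command to move; the robot and the scene stay as the last step left them, time stands still between calls to the robot, and variables do not carry over. Pictures are saved under pics/ and viewed, at most 10 in all, crops included, and the job is handed in when it is done.

```bash
ls; mkdir -p pics
cat > h.py <<'E'
import numpy as np, cv2
from station import robot
from scipy.spatial.transform import Rotation as R
def snap(n,f=None):
    o=robot.get_obs(); s=robot.snapshot(n)
    if n=="wrist":
        T=np.eye(4);T[:3,:3]=R.from_quat(o["tool_rot"]).as_matrix();T[:3,3]=o["tool_pos"]
        W=T@s["T_tool_cam"]
    else: W=np.linalg.inv(s["camera_from_world"])
    s["W"]=W
    if f: cv2.imwrite("pics/"+f,s["color"][:,:,::-1]); np.savez("pics/"+f+".npz",**s)
    return s
def load(f): return dict(np.load("pics/"+f+".npz"))
def ray(s,u,v,z):  # intersect pixel ray with plane height z
    d=s["W"][:3,:3]@np.linalg.inv(s["K"])@[u,v,1]; c=s["W"][:3,3]
    return c+d*(z-c[2])/d[2]
def dep(s,u,v):
    z=s["depth"][int(v),int(u)]; return (s["W"]@np.r_[np.linalg.inv(s["K"])@[u,v,1]*z,1])[:3]
def proj(s,p):
    c=np.linalg.inv(s["W"])@np.r_[p,1]; q=s["K"]@c[:3]; return q[:2]/q[2]
E
python3 - <<'E'
from h import *
o=robot.get_obs(); print(o)
for n in("scene","side","wrist"):
    s=snap(n,n+"0.png"); print(n,s["W"].round(2).tolist(),s["K"].tolist())
E
```

```text
pics
{'time_s': 0.0, 'qpos': array([-1.44776677,  0.38385852,  0.04383359,  1.59963574, -0.01791481,
        1.16120659, -0.04989273]), 'joint_velocities': array([-2.48753820e-03,  5.81473430e-05, -3.85820092e-04, -5.03925287e-04,
        3.69744426e-04,  8.20040729e-04,  1.62694178e-04]), 'joint_efforts': array([ 1.32572848e-05, -4.33463395e+01,  1.02412775e+00, -2.49513316e+01,
        1.05307507e-02,  1.13244707e-02,  1.57521750e-06]), 'tool_pos': array([142.17640369, 633.32686625, 254.84326598]), 'tool_rot': array([ 1.10150483e-01,  9.93913994e-01, -1.35530150e-03, -8.31722510e-05]), 'ft_force': array([ 0.277639  , -0.63911586, -0.38841704]), 'wrist_torque': array([0.03008219, 0.07268009, 0.0270494 ]), 'finger_force': 0.0, 'width': 1.004216279180151}
scene [[0.86, -0.34, 0.38, 178.3], [-0.51, -0.58, 0.63, -525.9], [0.01, -0.74, -0.67, 727.64], [0.0, 0.0, 0.0, 1.0]] [[459.16384821500475, 0.0, 315.6463251519199], [0.0, 459.16384821500475, 244.0810849020759], [0.0, 0.0, 1.0]]
side [[-0.97, -0.15, 0.21, 327.18], [-0.26, 0.62, -0.74, 914.24], [-0.02, -0.77, -0.64, 755.32], [0.0, 0.0, 0.0, 1.0]] [[618.9944097490973, 0.0, 329.75659132517063], [0.0, 618.9944097490973, 239.52455076902243], [0.0, 0.0, 1.0]]
wrist [[0.22, 0.92, 0.32, 59.75], [0.98, -0.21, -0.07, 652.29], [-0.0, 0.33, -0.94, 371.88], [0.0, 0.0, 0.0, 1.0]] [[418.64237791224394, 0.0, 319.8685285223668], [0.0, 418.64237791224394, 234.6383192948057], [0.0, 0.0, 1.0]]
```

View pics/scene0.png

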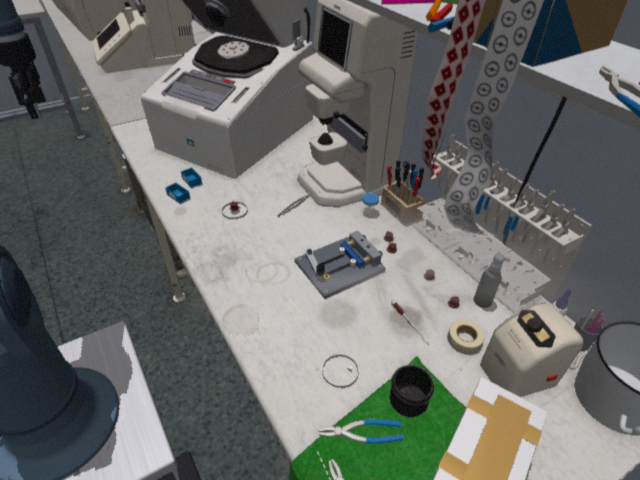

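View pics/side0.png

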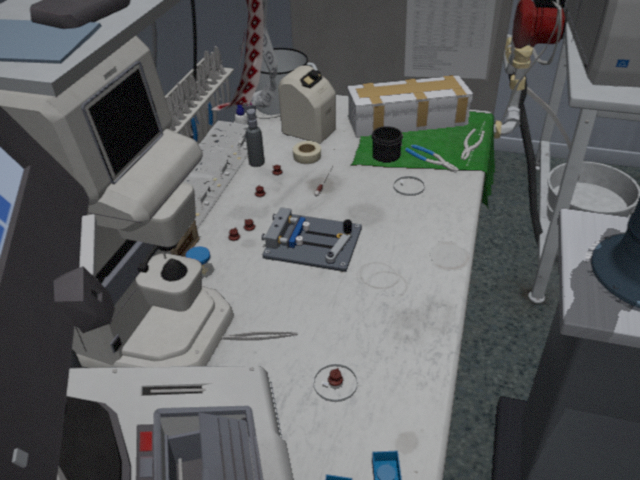

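The holder is at scene (340,262) / side (313,241). The blocked lens is at scene (234,208) / side (335,380), and the plain lens at scene (340,371). I'll enlarge the holder.

Run:
```python
from h import *
a=load("scene0.png")["color"][225:300,285:395]; b=load("side0.png")["color"][200:275,255:370]
c=load("side0.png")["color"][355:405,305:365]
f=lambda x,k:cv2.resize(x,None,fx=k,fy=k,interpolation=cv2.INTER_CUBIC)
A=np.zeros((600,800,3),np.uint8)
a5=f(a,3.5);A[:a5.shape[0],:a5.shape[1]]=a5
c5=f(c,5);A[:c5.shape[0],400:400+c5.shape[1]]=c5
b5=f(b,4);A[300:600,:b5.shape[1]]=b5
cv2.imwrite("pics/crop1.png",A[:,:,::-1])
s=load("side0.png")
for u,v,z in [(335,380,20),(347,226,38),(335,383,0)]: print(ray(s,u,v,z).round(1),dep(s,u,v).round(1))
s=load("scene0.png")
for u,v,z in [(234,206,20),(310,256,38)]: print(ray(s,u,v,z).round(1),dep(s,u,v).round(1))
```

```text
[475.7 376.9  20. ] [475.8 376.7  19.7]
[538.3  47.6  38. ] [536.6  54.6  43.8]
[478.4 367.6   0. ] [476.1 375.7  11.2]
[476.7 361.6  20. ] [476.3 360.4  20.9]
[540.2  92.9  38. ] [548.8 107.6  21.6]
```

View pics/crop1.png

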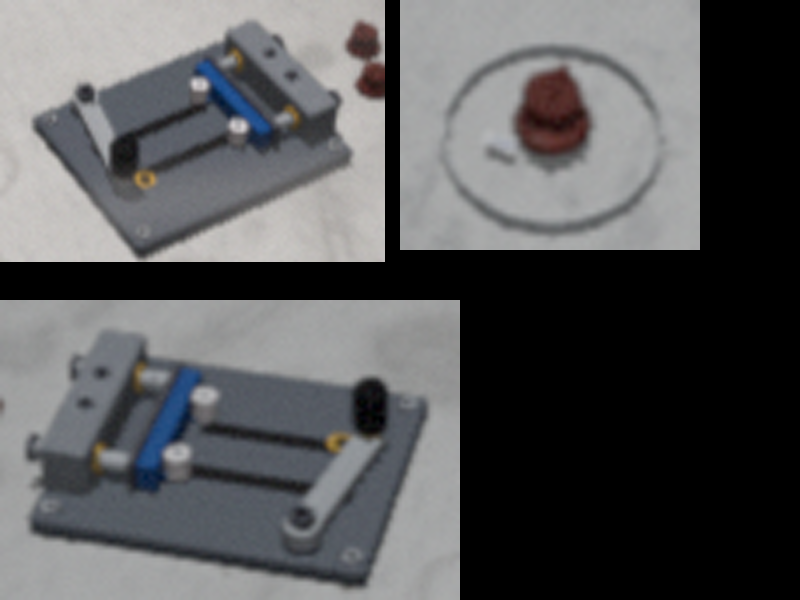

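Run:
```python
from h import *
from scipy.optimize import least_squares
sd=load("side0.png"); sc=load("scene0.png")
S=lambda x,y:(255+x/4,200+(y-300)/4); C=lambda x,y:(285+x/3.5,225+y/3.5)
obs=[(sd,S(365,580),(-80,65,12)),(sd,S(427,400),(-80,-65,12)),(sd,S(33,523),(80,65,12)),
(sd,S(178,450),(20,22,27)),(sd,S(205,392),(20,-22,27)),(sd,S(302,518),(-47.2,52,25)),(sd,S(370,385),'k'),
(sc,C(36,120),(-80,65,12)),(sc,C(140,246),(-80,-65,12)),(sc,C(350,153),(80,-65,12)),
(sc,C(200,83),(20,22,27)),(sc,C(238,122),(20,-22,27)),(sc,C(122,143),'k')]
def w(p,q):
    x,y,t,k=p
    if q=='k': q=(-47.2-72*np.sin(k),52-72*np.cos(k),50)
    c,s=np.cos(t),np.sin(t); return np.array([x+c*q[0]-s*q[1],y+s*q[0]+c*q[1],q[2]])
def r(p): return np.concatenate([proj(s,w(p,q))-uv for s,uv,q in obs])
f=least_squares(r,[600,80,0,.1],x_scale=[100,100,1,1]); print(f.x,r(f.x).reshape(-1,2).round(1).tolist())
print("knob",w(f.x,'k'),"hinge",w(f.x,(-47.2,52,19)),"jawv",w(f.x,(-11.6,0,12)))
print("lens rim",ray(sd,335.6,382.8,6),"blk",ray(sd,335.6,377,18)); 
print("lens scene", ray(sc,234.5,210,6),ray(sc,234,206.5,18))
```

```text
[5.98849677e+02 6.61846366e+01 7.09426876e-03 2.04276342e-01] [[0.5, -2.3], [0.6, -1.9], [-2.0, -2.0], [-0.3, 0.1], [-0.3, 0.1], [0.0, 0.1], [0.1, -0.4], [-2.2, -1.6], [-1.1, 0.2], [0.7, -1.6], [-0.9, -0.3], [-0.6, 0.4], [-0.1, -0.4]]
knob [537.17667699  47.24365984  50.        ] hinge [551.28196584 117.84848139  19.        ] jawv [587.24996887  66.10234378  12.        ]
lens rim [476.4068345  371.36504872   6.        ] blk [476.61625584 370.04192907  18.        ]
lens scene [477.13288156 363.26392376   6.        ] [476.77133614 362.22403009  18.        ]
```

Pose found: holder at (599,66) with yaw 0.007, keeper ≈0.2 rad, lens at about (476.5,367). Turning the tool so it closes across the keeper arm.

Units first: shifts go in shares of 750 mm and turns go in shares of 4 rad. So 0.12 rad / 4 = 0.03.

```bash
python3 -m jog '[[[0, 0, 0, 0.03, 1], [0, 0, 0, 0.03, 1], [0, 0, 0, 0.03, 1], [0, 0, 0, 0.03, 1], [0, 0, 0, 0.03, 1], [0, 0, 0, 0.03, 1], [0, 0, 0, 0.03, 1], [0, 0, 0, 0.03, 1], [0, 0, 0, 0.03, 1], [0, 0, 0, 0.03, 1]]]' 30 && python3 -m jog '[[[0, 0, 0, 0.03, 1], [0, 0, 0, 0.03, 1], [0, 0, 0, 0.03, 1], [0, 0, 0, 0, 1], [0, 0, 0, 0, 1]]]'
cat >> h.py <<'E'
def rel(x,y,z):  # world target -> tool-axis delta
    o=robot.get_obs(); M=R.from_quat(o["tool_rot"]); d=M.inv().apply(np.array([x,y,z])-o["tool_pos"])
    Y=M.as_matrix()[:,1]; print("t",o["time_s"].__round__(2),"pos",o["tool_pos"].round(1),"ydir",np.degrees(np.arctan2(Y[1],Y[0])).round(1),"delta",d.round(1),"F",o["ft_force"].round(1),"w",round(o["width"],3),"g",round(o["finger_force"],1))
E
python3 -c "
from h import *
rel(537,47,150)"
```

```text
time_s: 0.98
tool_pos: [142.2, 633.9, 255.7]
tool_rot: [0.654, 0.756, -0.0, 0.0]
ft_force: [-0.2, 0.2, -0.5]
width: 1.002
finger_force: 0.0
time_s: 1.4
tool_pos: [142.1, 634.0, 255.8]
tool_rot: [0.776, 0.63, -0.0, 0.0]
ft_force: [-0.1, 0.4, 0.6]
width: 1.004
finger_force: 0.0
t 1.4 pos [142.1 634.  255.8] ydir -11.8 delta [-493.3  506.9  106.3] F [-0.1  0.4  0.6] w 1.004 g 0.0
```

Scaled: 25.5 mm / 750 = 0.034, -25 mm / 750 = -0.0333.

```bash
python3 -m jog '[[[-0.0333, 0.034, 0.0067, 0, 1], [-0.0333, 0.034, 0.0067, 0, 1], [-0.0333, 0.034, 0.0067, 0, 1], [-0.0333, 0.034, 0.0067, 0, 1], [-0.0333, 0.034, 0.0067, 0, 1], [-0.0333, 0.034, 0.0067, 0, 1], [-0.0333, 0.034, 0.0067, 0, 1], [-0.0333, 0.034, 0.0067, 0, 1], [-0.0333, 0.034, 0.0067, 0, 1], [-0.0333, 0.034, 0.0067, 0, 1]]]' && python3 -m jog '[[[-0.0333, 0.0333, 0.0067, 0, 1], [-0.0333, 0.0333, 0.0067, 0, 1], [-0.0333, 0.0333, 0.0067, 0, 1], [-0.0333, 0.0333, 0.0067, 0, 1], [-0.0333, 0.0333, 0.0067, 0, 1], [-0.0333, 0.0333, 0.0067, 0, 1], [-0.0333, 0.0333, 0.0067, 0, 1], [-0.0333, 0.0333, 0.0067, 0, 1], [-0.0333, 0.0333, 0.0067, 0, 0.6], [-0.024, 0.0333, 0.0067, 0, 0.6]]]' && python3 -m jog '[[[0, 0, 0, 0, 0.6], [0, 0, 0, 0, 0.6], [0, 0, 0, 0, 0.6]]]'
python3 -c "
from h import *
rel(537,47,51)
snap('wrist','w1.png')"
```

```text
time_s: 2.23
tool_pos: [340.3, 335.0, 206.2]
tool_rot: [0.776, 0.63, 0.0, -0.0]
ft_force: [0.4, -0.2, 0.4]
width: 0.998
finger_force: 0.0
time_s: 3.07
tool_pos: [533.9, 43.8, 156.1]
tool_rot: [0.777, 0.629, -0.0, 0.0]
ft_force: [0.6, 0.2, 1.0]
width: 0.747
finger_force: 0.0
time_s: 3.32
tool_pos: [533.1, 47.3, 156.0]
tool_rot: [0.777, 0.63, -0.0, -0.001]
ft_force: [0.6, 0.7, 0.2]
width: 0.602
finger_force: 0.0
t 3.32 pos [533.1  47.3 156. ] ydir -11.9 delta [  0.5   4.  105. ] F [0.6 0.7 0.2] w 0.602 g 0.0
```

View pics/w1.png

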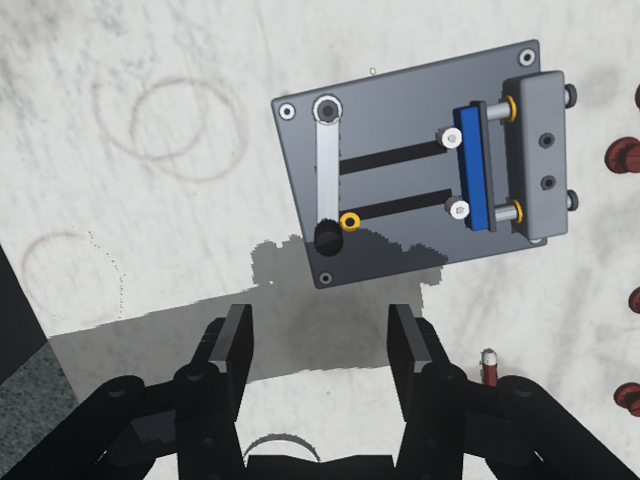

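The wrist view shows the knob at (328,234), the hinge at (326,108), roller tops at (452,136) and (459,207), and bed corners at (272,100), (538,40) and (317,288).

Run:
```python
from h import *
s=load("w1.png")
for n,u,v,z in [("knob",328,231,50),("hinge",326,108,25),("r+",452,136,27),("r-",459,207,27),("c-+",272,100,12),("c++",538,40,12),("c--",317,288,12)]: print(n,ray(s,u,v,z).round(1),dep(s,u,v).round(1))
```

```text
knob [539.3  55.5  50. ] [539.2  55.   48.3]
hinge [551.7 119.6  25. ] [551.7 119.7  27.6]
r+ [619.4  89.6  27. ] [619.6  89.4  26.3]
r- [619.1  46.5  27. ] [619.3  46.3  26.4]
c-+ [521.3 130.1  12. ] [521.  130.1   9.4]
c++ [677.  130.3  12. ] [6.826e+02 1.303e+02 4.000e-01]
c-- [521.6   3.7  12. ] [521.5   3.5  11.5]
```

Scaled: 25 mm / 750 = 0.0333, 15 mm / 750 = 0.02.

```bash
python3 -m jog '[[[0.0027, 0.006, 0.0333, 0, 0.6], [0, 0, 0.0333, 0, 0.6], [0, 0, 0.0333, 0, 0.6], [0, 0, 0.02, 0, 0.6], [0, 0, 0.02, 0, 0.6], [0, 0, 0, 0, 0.6], [0, 0, 0, 0, 0.6]]]' && python3 -m jog '[[[0, 0, 0, 0, 0.15], [0, 0, 0, 0, 0.1], [0, 0, 0, 0, 0.1], [0, 0, 0, 0, 0.1], [0, 0, 0, 0, 0.1], [0, 0, 0, 0, 0.1]]]' 30
python3 -c "
from h import *
rel(537,47,51)"
```

```text
time_s: 3.95
tool_pos: [537.1, 49.6, 50.8]
tool_rot: [0.776, 0.63, -0.001, -0.001]
ft_force: [-0.9, 0.2, -0.2]
width: 0.599
finger_force: 0.0
time_s: 4.45
tool_pos: [539.2, 48.3, 52.5]
tool_rot: [0.777, 0.629, 0.001, -0.0]
ft_force: [-1.7, 1.4, 7.1]
width: 0.172
finger_force: 29.8
t 4.45 pos [539.2  48.3  52.5] ydir -12.0 delta [-1.7 -1.9  1.5] F [-1.7  1.4  7.1] w 0.172 g 29.8
```

Scaled: -7.2 mm / 750 = -0.0096, -1 mm / 750 = -0.0013, 0.1 rad / 4 = 0.025.

```bash
python3 -m jog '[[[0.0005, -0.0096, -0.0013, 0.025, 0.1], [0.0005, -0.0096, 0, 0.025, 0.1], [0.0005, -0.0096, 0, 0.025, 0.1], [0.0005, -0.0096, 0, 0.025, 0.1], [0.0005, -0.0096, 0, 0.025, 0.1], [0.0005, -0.0096, 0, 0.025, 0.1], [0, 0, 0, 0, 0.1], [0, 0, 0, 0, 0.1]]]' 40
python3 -c "
from h import *
rel(537,47,51); p=robot.get_obs()['tool_pos']-[551.5,119,0]; print(np.hypot(*p[:2]),np.arctan2(-p[0],-p[1]))"
```

```text
time_s: 5.12
tool_pos: [501.5, 68.8, 52.7]
tool_rot: [0.928, 0.372, 0.0, 0.0]
ft_force: [-0.7, -0.1, 1.9]
width: 0.168
finger_force: 40.1
t 5.12 pos [501.5  68.8  52.7] ydir -46.3 delta [10.6 40.2  1.7] F [-0.7 -0.1  1.9] w 0.168 g 40.1
70.85405865849431 0.7826516485902113
```

Keeper following (0.17→0.78). Continuing to the stop.

Scaled: -7.2 mm / 750 = -0.0096, -5.5 mm / 750 = -0.0073, 0.1 rad / 4 = 0.025.

```bash
python3 -m jog '[[[0.0005, -0.0096, 0, 0.025, 0.1], [0.0005, -0.0096, 0, 0.025, 0.1], [0.0005, -0.0096, 0, 0.025, 0.1], [0.0005, -0.0096, 0, 0.025, 0.1], [0.0005, -0.0096, 0, 0.025, 0.1], [0.0005, -0.0096, 0, 0.025, 0.1], [0.0004, -0.0073, 0, 0.02, 0.1], [0, 0, 0, 0, 0.1], [0, 0, 0, 0, 0.1], [0, 0, 0, 0, 0.1]]]' 40
python3 -c "
from h import *
rel(537,47,51); p=robot.get_obs()['tool_pos']-[551.5,119,0]; print(np.hypot(*p[:2]),np.arctan2(-p[0],-p[1]))"
```

```text
time_s: 5.95
tool_pos: [481.9, 112.1, 52.6]
tool_rot: [0.999, 0.041, -0.0, -0.0]
ft_force: [-2.2, -0.1, 5.2]
width: 0.166
finger_force: 40.3
t 5.95 pos [481.9 112.1  52.6] ydir -85.3 delta [49.5 69.4  1.5] F [-2.2 -0.1  5.2] w 0.166 g 40.3
69.89630989607916 1.4720595026458854
```

Scaled: -4 mm / 750 = -0.0053, -2 mm / 750 = -0.0027, 0.06 rad / 4 = 0.015.

```bash
python3 -m jog '[[[-0.0013, -0.0053, 0, 0.015, 0.1], [-0.0007, -0.0053, 0, 0.005, 0.1], [0, -0.0027, 0, 0, 0.1], [0, 0, 0, 0, 0.1], [0, 0, 0, 0, 0.1], [0, 0, 0, 0, 0.1]]]' 40
python3 -c "
from h import *
rel(537,47,51); p=robot.get_obs()['tool_pos']-[551.5,119,0]; print(np.hypot(*p[:2]),np.arctan2(-p[0],-p[1]))"
```

```text
time_s: 6.45
tool_pos: [481.6, 118.1, 52.7]
tool_rot: [1.0, -0.0, 0.002, 0.003]
ft_force: [2.7, -7.4, 1.5]
width: 0.166
finger_force: 40.0
t 6.45 pos [481.6 118.1  52.7] ydir -90.0 delta [55.5 71.   2.3] F [ 2.7 -7.4  1.5] w 0.166 g 40.0
69.92124201174228 1.5575656889107088
```

Scaled: -3 mm / 750 = -0.004.

```bash
python3 -m jog '[[[0, -0.004, 0, 0, 0.1], [0, 0, 0, 0, 0.1], [0, 0, 0, 0, 0.1], [0, 0, 0, 0, 0.1]]]' 40
python3 -c "
from h import *
rel(481.6,118.1,160)"
python3 -m jog '[[[0, 0.008, 0, 0, 0.4], [0, 0, 0, 0, 0.4], [0, 0, 0, 0, 0.4], [0, 0, -0.02, 0, 0.6], [0, 0, -0.0333, 0, 0.8], [0, 0, -0.0467, 0, 1], [0, 0, -0.0467, 0, 1], [0, 0, 0, 0, 1], [0, 0, 0, 0, 1]]]'
python3 -c "
from h import *
snap('wrist','w2.png')
rel(476.5,367,150)"
```

```text
time_s: 6.78
tool_pos: [481.6, 118.3, 52.7]
tool_rot: [1.0, -0.001, 0.002, 0.004]
ft_force: [2.3, -11.9, 1.4]
width: 0.173
finger_force: 40.2
t 6.78 pos [481.6 118.3  52.7] ydir -90.1 delta [   0.5    1.1 -107.3] F [  2.3 -11.9   1.4] w 0.173 g 40.2
time_s: 7.53
tool_pos: [481.3, 121.8, 164.1]
tool_rot: [1.0, 0.002, 0.002, -0.002]
ft_force: [0.0, 0.8, -0.5]
width: 1.002
finger_force: 0.0
t 7.58 pos [479.9 121.3 162.6] ydir -89.8 delta [  -2.4 -245.6   13.1] F [-1.   0.1 -0.1] w 0.997 g 0.0
```

View pics/w2.png

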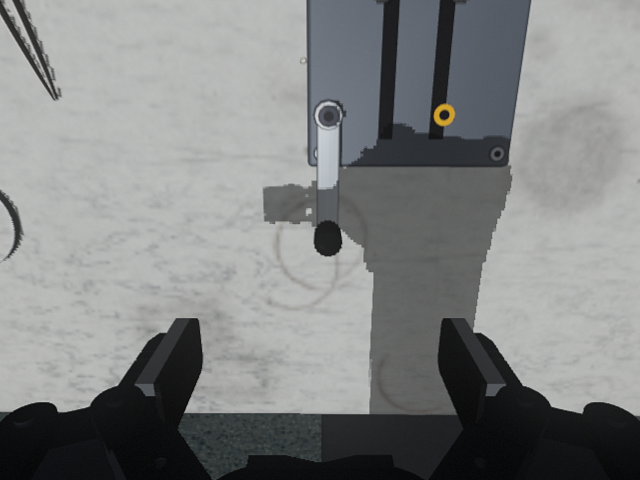

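Keeper arm at (326,175) is parallel to the bed edge: fully open at the stop. Now over to the lens.

```bash
python3 -m jog '[[[0, -0.0467, 0, 0, 1], [0, -0.0467, 0, 0, 1], [0, -0.0467, 0, 0, 1], [0, -0.0467, 0, 0, 1], [0, -0.0467, 0, 0, 1], [0, -0.0467, 0, 0, 1], [-0.0027, -0.0467, 0, 0, 1], [0, 0, 0, 0, 1], [0, 0, 0, 0, 1], [0, 0, 0, 0, 1]]]'
python3 -c "
from h import *
snap('wrist','w3.png')
rel(476.5,367,150)"
```

```text
time_s: 8.42
tool_pos: [476.6, 363.7, 160.3]
tool_rot: [1.0, 0.001, -0.001, 0.002]
ft_force: [0.8, -1.1, 0.3]
width: 1.001
finger_force: 0.0
t 8.47 pos [477.2 362.5 160.8] ydir -90.0 delta [-0.6 -4.5 10.8] F [ 0.2  0.  -0.8] w 0.999 g 0.0
```

View pics/w3.png

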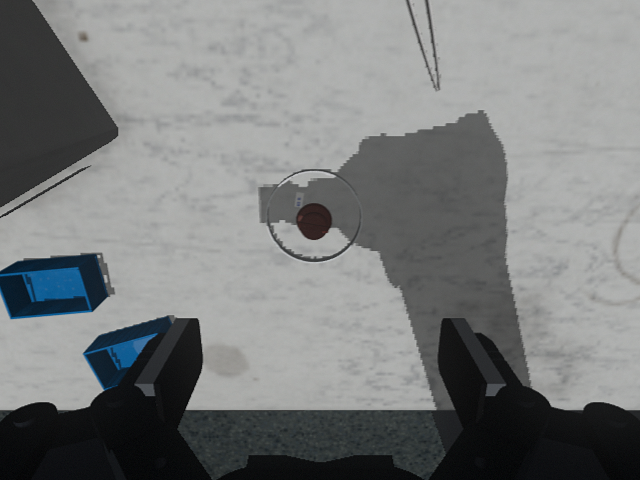

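Lens rim is centred at (314,215), with the block at (314,221).

Run:
```python
from h import *
s=load("w3.png")
for n,u,v,z in [("rim",314,215.5,5),("blocktop",314,221,25),("mach",110,130,50),("tray",165,322,15)]: print(n,ray(s,u,v,z).round(1),dep(s,u,v).round(1))
rel(476.5,367,80)
```

```text
rim [480.  367.1   5. ] [485.8 366.9  24.3]
blocktop [482.4 366.9  25. ] [482.3 366.9  24.8]
mach [540.5 474.   50. ] [537.6 488.7  19.7]
tray [403.6 473.7  15. ] [398.1 477.5   5.8]
t 8.47 pos [477.2 362.5 160.8] ydir -90.0 delta [-0.5 -4.7 80.8] F [ 0.2  0.  -0.8] w 0.999 g 0.0
```

Scaled: 25 mm / 750 = 0.0333, 20 mm / 750 = 0.0267.

```bash
python3 -m jog '[[[0.0027, -0.006, 0.0267, 0, 0.6], [0, 0, 0.0333, 0, 0.6], [0, 0, 0.0333, 0, 0.6], [0, 0, 0.0333, 0, 0.6], [0, 0, 0.02, 0, 0.6], [0, 0, 0.0173, 0, 0.6], [0, 0, 0, 0, 0.6], [0, 0, 0, 0, 0.6], [0, 0, 0, 0, 0.6]]]' && python3 -m jog '[[[0, 0, 0, 0, 0.4], [0, 0, 0, 0, 0.3], [0, 0, 0, 0, 0.15], [0, 0, 0, 0, 0.15], [0, 0, 0, 0, 0.15], [0, 0, 0, 0, 0.15], [0, 0, 0, 0, 0.15]]]' 40
python3 -c "
from h import *
rel(479,367,36)"
```

```text
time_s: 9.22
tool_pos: [481.0, 369.1, 40.6]
tool_rot: [1.0, 0.0, 0.001, -0.001]
ft_force: [-0.6, 0.6, 0.3]
width: 0.6
finger_force: 0.0
time_s: 9.8
tool_pos: [480.5, 369.6, 40.6]
tool_rot: [1.0, 0.0, 0.001, -0.001]
ft_force: [-0.8, -0.6, 4.9]
width: 0.203
finger_force: 38.8
t 9.8 pos [480.5 369.6  40.6] ydir -89.9 delta [-1.6  2.6  4.6] F [-0.8 -0.6  4.9] w 0.203 g 38.8
```

Scaled: 4.5 mm / 750 = 0.006.

```bash
python3 -m jog '[[[0, 0, 0, 0, 0.45], [0, 0, 0, 0, 0.45], [0, 0, 0.006, 0, 0.45], [0, 0, 0, 0, 0.45], [0, 0, 0, 0, 0.15], [0, 0, 0, 0, 0.15], [0, 0, 0, 0, 0.15], [0, 0, 0, 0, 0.15], [0, 0, 0, 0, 0.15], [0, 0, 0, 0, 0.15]]]' 40
python3 -c "
from h import *
rel(479,367,36)"
```

```text
time_s: 10.63
tool_pos: [479.7, 369.0, 34.7]
tool_rot: [1.0, 0.0, -0.0, 0.0]
ft_force: [0.1, 0.0, -0.7]
width: 0.23
finger_force: 39.4
t 10.63 pos [479.7 369.   34.7] ydir -90.0 delta [-0.7  2.  -1.3] F [ 0.1  0.  -0.7] w 0.23 g 39.4
```

Scaled: -25 mm / 750 = -0.0333, -20 mm / 750 = -0.0267.

```bash
python3 -m jog '[[[0, 0, -0.0133, 0, 0.15], [0, 0, -0.0267, 0, 0.15], [0, 0, -0.0333, 0, 0.15], [0, 0, -0.0333, 0, 0.15], [0, 0, 0, 0, 0.15]]]' 60 && python3 -m jog '[[[0.0067, 0.04, 0, 0, 0.15], [0.012, 0.04, 0, 0, 0.15], [0.012, 0.04, 0, 0, 0.15], [0.012, 0.04, 0, 0, 0.15], [0.012, 0.04, 0, 0, 0.15], [0.012, 0.04, 0, 0, 0.15], [0.012, 0.04, 0, 0, 0.15], [0.012, 0.04, 0, 0, 0.15], [0.012, 0.04, 0, 0, 0.15], [0.0053, 0.04, 0, 0, 0.15]]]' && python3 -m jog '[[[0, 0, 0, 0, 0.15], [0, 0, 0, 0, 0.15], [0, 0, 0, 0, 0.15]]]'
python3 -c "
from h import *
snap('wrist','w4.png'); snap('side','s4.png'); snap('scene','c4.png')
rel(561,67,47)"
```

```text
time_s: 11.05
tool_pos: [483.5, 370.4, 120.5]
tool_rot: [1.0, -0.0, 0.004, -0.003]
ft_force: [1.1, 0.1, 0.3]
width: 0.221
finger_force: 59.0
time_s: 11.88
tool_pos: [562.0, 67.6, 115.2]
tool_rot: [1.0, 0.0, 0.001, 0.0]
ft_force: [-0.0, -0.2, 0.4]
width: 0.223
finger_force: 59.0
time_s: 12.13
tool_pos: [560.8, 69.4, 114.7]
tool_rot: [1.0, 0.0, -0.0, -0.0]
ft_force: [-1.4, 0.8, -0.7]
width: 0.222
finger_force: 59.0
t 12.28 pos [560.8  71.2 114.5] ydir -89.8 delta [ 0.2  4.3 67.5] F [-0.7 -0.4  0.3] w 0.217 g 59.0
```

View pics/w4.png

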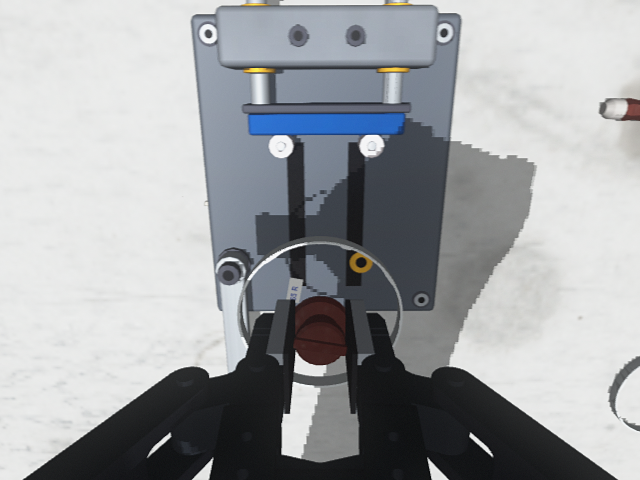

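Run:
```python
from h import *
s=load("w4.png"); p=robot.get_obs()["tool_pos"]; print(p)
T=np.array([560.8,70.5,114.5])
for n,u,v,z in [("r+",281,146,27),("r-",372,146,27),("rimL",239.5,315,114.5-34.7+5),("rimR",403,315,114.5-34.7+5),("rimfar",320,239,86),("c++",192,16,12),("c-+",219,310,12),("c+-",462,14,12),("c--",434,310,12)]: print(n,ray(s,u,v,z).round(1))
for f in("s4.png","c4.png"):
    q=load(f); m=(q["color"][...,0].astype(int)-q["color"][...,1]>40); print(f,m.sum())
```

```text
[560.78924493  71.24062582 114.47751829]
r+ [619.5  88.2  27. ]
r- [619.5  44.3  27. ]
rimL [560.6 101.4  84.8]
rimR [560.6  36.4  84.8]
rimfar [593.1  69.4  86. ]
c++ [677.9 129.6  12. ]
c-+ [521.8 129.2  12. ]
c+- [678.7   2.8  12. ]
c-- [521.8   1.9  12. ]
s4.png 1550
c4.png 2135
```

Lens centre is at y≈68.9 and the V middle at 66.2 in the same image, so I'll shift 2.7 and lower.

Scaled: 20 mm / 750 = 0.0267, 2.7 mm / 750 = 0.0036.

```bash
python3 -m jog '[[[0.0027, 0.0036, 0.02, 0, 0.15], [0, 0, 0.0267, 0, 0.15], [0, 0, 0.02, 0, 0.15], [0, 0, 0.0133, 0, 0.15], [0, 0, 0.004, 0, 0.15], [0, 0, 0, 0, 0.15], [0, 0, 0, 0, 0.15], [0, 0, 0, 0, 0.15]]]' 
python3 -c "
from h import *
rel(561,67,47)
"
python3 -m jog '[[[0, 0, 0.002, 0, 0.15], [0, 0, 0.002, 0, 0.15], [0, 0, 0, 0, 0.15], [0, 0, 0, 0, 0.15]]]'
python3 -c "
from h import *
rel(561,67,47)
"
```

```text
time_s: 12.95
tool_pos: [563.8, 66.3, 52.6]
tool_rot: [1.0, 0.0, 0.001, -0.0]
ft_force: [0.1, 0.7, 0.8]
width: 0.219
finger_force: 59.0
t 12.95 pos [563.8  66.3  52.6] ydir -90.0 delta [-2.8 -0.7  5.6] F [0.1 0.7 0.8] w 0.219 g 59.0
time_s: 13.28
tool_pos: [563.1, 66.4, 48.9]
tool_rot: [1.0, 0.0, 0.0, -0.0]
ft_force: [0.5, 0.5, 0.5]
width: 0.223
finger_force: 59.0
t 13.28 pos [563.1  66.4  48.9] ydir -90.0 delta [-2.1 -0.6  1.9] F [0.5 0.5 0.5] w 0.223 g 59.0
```

Scaled: 1.5 mm / 750 = 0.002.

```bash
python3 -m jog '[[[0, 0, 0.002, 0, 0.15], [0, 0, 0, 0, 0.15], [0, 0, 0, 0, 0.15]]]'; python3 -m jog '[[[0, 0, 0.0013, 0, 0.15], [0, 0, 0, 0, 0.15], [0, 0, 0, 0, 0.15]]]'; python3 -m jog '[[[0, 0, 0.0013, 0, 0.15], [0, 0, 0, 0, 0.15], [0, 0, 0, 0, 0.15]]]'
python3 -c "
from h import *
rel(561,67,47)
s=snap('wrist','w5.png')"
```

```text
time_s: 13.53
tool_pos: [562.9, 66.4, 47.2]
tool_rot: [1.0, 0.0, -0.0, 0.0]
ft_force: [-0.3, -0.4, -0.1]
width: 0.222
finger_force: 59.0
time_s: 13.78
tool_pos: [563.2, 66.4, 46.5]
tool_rot: [1.0, 0.0, 0.0, -0.0]
ft_force: [-1.4, 0.4, 1.9]
width: 0.224
finger_force: 59.8
time_s: 14.03
tool_pos: [563.2, 66.3, 46.5]
tool_rot: [1.0, 0.0, -0.0, -0.001]
ft_force: [-3.0, 0.5, 9.4]
width: 0.222
finger_force: 61.5
t 14.03 pos [563.2  66.3  46.5] ydir -90.0 delta [-2.2 -0.7 -0.5] F [-3.   0.5  9.4] w 0.222 g 61.5
```

View pics/w5.png

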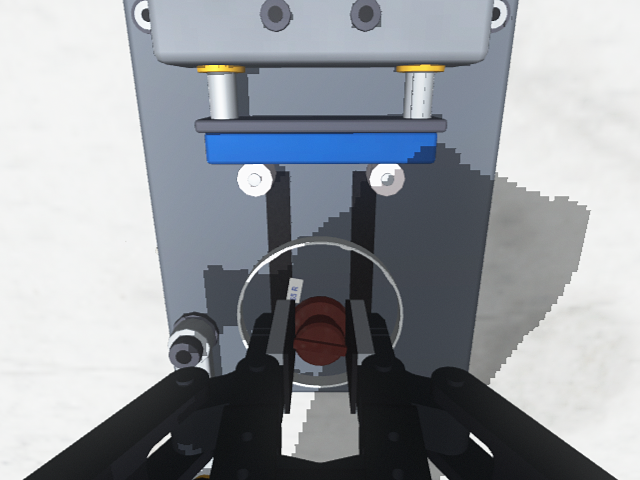

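Flat on the bed and centred (rim mid u=320, rollers mid u=320.5). Ease the down-force, then push.

Scaled: -1 mm / 750 = -0.0013.

```bash
python3 -m jog '[[[0, 0, -0.0013, 0, 0.15], [0, 0, 0, 0, 0.15], [0, 0, 0, 0, 0.15]]]'; python3 -m jog '[[[0.004, 0, 0, 0, 0.15], [0.0053, 0, 0, 0, 0.15], [0.0053, 0, 0, 0, 0.15], [0.0053, 0, 0, 0, 0.15], [0.0053, 0, 0, 0, 0.15], [0, 0, 0, 0, 0.15], [0, 0, 0, 0, 0.15], [0, 0, 0, 0, 0.15]]]'; python3 -m jog '[[[0.004, 0, 0, 0, 0.15], [0, 0, 0, 0, 0.15], [0, 0, 0, 0, 0.15]]]';python3 -m jog '[[[0.0027, 0, 0, 0, 0.15], [0, 0, 0, 0, 0.15], [0, 0, 0, 0, 0.15]]]'
python3 -c "
from h import *
rel(587.6,66.3,47)"
```

```text
time_s: 14.33
tool_pos: [563.3, 66.3, 46.5]
tool_rot: [1.0, 0.0, 0.0, -0.0]
ft_force: [-0.8, 0.3, 4.1]
width: 0.223
finger_force: 60.0
time_s: 15.0
tool_pos: [581.7, 66.0, 46.5]
tool_rot: [1.0, 0.0, -0.001, 0.0]
ft_force: [-2.7, 0.1, 6.1]
width: 0.221
finger_force: 60.6
time_s: 15.25
tool_pos: [583.9, 66.0, 46.5]
tool_rot: [1.0, 0.0, -0.002, -0.0]
ft_force: [-4.2, 0.2, 7.7]
width: 0.221
finger_force: 61.1
time_s: 15.5
tool_pos: [585.6, 66.0, 46.5]
tool_rot: [1.0, 0.0, -0.002, -0.0]
ft_force: [-4.1, -0.6, 7.6]
width: 0.218
finger_force: 61.3
t 15.5 pos [585.6  66.   46.5] ydir -90.0 delta [ 2.  -0.3 -0.5] F [-4.1 -0.6  7.6] w 0.218 g 61.3
```

Scaled: 1 mm / 750 = 0.0013, -0.7 mm / 750 = -0.0009.

```bash
python3 -m jog '[[[0.0013, 0, -0.0009, 0, 0.15], [0, 0, 0, 0, 0.15], [0, 0, 0, 0, 0.15]]]'; python3 -m jog '[[[0.0027, 0, 0, 0, 0.15], [0, 0, 0, 0, 0.15], [0, 0, 0, 0, 0.15]]]'; python3 -m jog '[[[0.0027, 0, 0, 0, 0.15], [0, 0, 0, 0, 0.15], [0, 0, 0, 0, 0.15]]]';python3 -m jog '[[[0.0027, 0, 0, 0, 0.15], [0, 0, 0, 0, 0.15], [0, 0, 0, 0, 0.15]]]'
python3 -c "
from h import *
rel(587.6,66.3,47)"
```

```text
time_s: 15.75
tool_pos: [588.1, 66.5, 46.6]
tool_rot: [1.0, 0.001, 0.0, 0.0]
ft_force: [-0.5, -0.7, 0.0]
width: 0.221
finger_force: 59.2
time_s: 16.0
tool_pos: [589.3, 66.5, 46.6]
tool_rot: [1.0, 0.001, -0.001, -0.0]
ft_force: [-2.5, 0.5, 0.9]
width: 0.221
finger_force: 59.7
time_s: 16.25
tool_pos: [590.0, 66.4, 46.5]
tool_rot: [1.0, 0.001, -0.002, -0.0]
ft_force: [-5.6, 0.0, 4.5]
width: 0.222
finger_force: 60.5
time_s: 16.5
tool_pos: [590.9, 66.3, 46.5]
tool_rot: [1.0, 0.001, -0.004, -0.001]
ft_force: [-7.3, 1.4, 5.9]
width: 0.223
finger_force: 61.4
t 16.5 pos [590.9  66.3  46.5] ydir -89.9 delta [-3.3 -0.  -0.5] F [-7.3  1.4  5.9] w 0.223 g 61.4
```

Scaled: 3 mm / 750 = 0.004, -0.6 mm / 750 = -0.0008.

```bash
python3 -m jog '[[[0.004, 0, -0.0008, 0, 0.15], [0, 0, 0, 0, 0.15], [0, 0, 0, 0, 0.15]]]'; python3 -m jog '[[[0.0027, 0, -0.0003, 0, 0.15], [0, 0, 0, 0, 0.15], [0, 0, 0, 0, 0.15]]]'; python3 -m jog '[[[0.0027, 0, -0.0003, 0, 0.15], [0, 0, 0, 0, 0.15], [0, 0, 0, 0, 0.15]]]'
python3 -c "
from h import *
rel(596.3,66.3,47)"
```

```text
time_s: 16.75
tool_pos: [592.9, 66.2, 46.5]
tool_rot: [1.0, 0.001, -0.005, -0.0]
ft_force: [-9.4, 0.2, 5.0]
width: 0.22
finger_force: 61.3
time_s: 17.0
tool_pos: [593.5, 66.2, 46.5]
tool_rot: [1.0, 0.001, -0.006, -0.001]
ft_force: [-10.6, 0.6, 8.0]
width: 0.224
finger_force: 62.1
time_s: 17.25
tool_pos: [594.5, 66.2, 46.5]
tool_rot: [1.0, 0.001, -0.008, -0.001]
ft_force: [-12.7, 0.6, 9.4]
width: 0.221
finger_force: 62.7
t 17.25 pos [594.5  66.2  46.5] ydir -89.9 delta [ 1.8 -0.1 -0.5] F [-12.7   0.6   9.4] w 0.221 g 62.7
```

Scaled: -1 mm / 750 = -0.0013.

```bash
python3 -m jog '[[[0, 0, -0.0013, 0, 0.15], [0, 0, 0, 0, 0.15], [0, 0, 0, 0, 0.15]]]';python3 -m jog '[[[0.0007, 0, -0.0007, 0, 0.15], [0, 0, 0, 0, 0.15], [0, 0, 0, 0, 0.15], [0, 0, 0, 0, 0.15]]]'
python3 -c "
from h import *
rel(596.3,66.3,47)
s=snap('wrist','w6.png')"
```

```text
time_s: 17.5
tool_pos: [594.6, 66.2, 46.8]
tool_rot: [1.0, 0.001, -0.007, -0.0]
ft_force: [-10.4, -0.2, 4.2]
width: 0.221
finger_force: 60.7
time_s: 17.83
tool_pos: [594.7, 66.2, 47.0]
tool_rot: [1.0, 0.001, -0.008, -0.0]
ft_force: [-10.1, 0.1, 2.9]
width: 0.221
finger_force: 60.2
t 17.83 pos [594.7  66.2  47. ] ydir -89.9 delta [ 1.6 -0.1 -0. ] F [-10.1   0.1   2.9] w 0.221 g 60.2
```

View pics/w6.png

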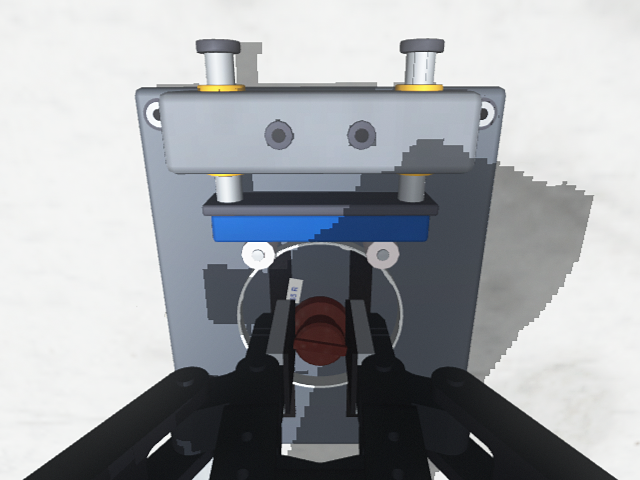

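Run:
```python
from h import *
for f,P in (("w5.png",[(255,179,27),(387,179,27),(300,66,39),(275,14,39),(366,14,39)]),("w6.png",[(258,254,27),(383,254,27),(320,173,39),(278,135,39),(361,135,39),(136,88,12),(506,88,12)])):
    s=load(f); print(f,[ray(s,*p).round(1)[:2].tolist() for p in P])
rel(596.3,66.3,47)
```

```text
w5.png [[619.8, 87.7], [619.9, 44.2], [653.9, 71.8], [666.7, 78.3], [666.7, 54.1]]
w6.png [[624.4, 87.9], [624.5, 44.1], [655.6, 66.2], [666.7, 78.3], [666.7, 54.3], [679.2, 128.7], [679.3, 3.1]]
t 17.88 pos [594.7  66.2  47. ] ydir -89.9 delta [ 1.6 -0.1 -0. ] F [-9.5 -0.1  1.8] w 0.219 g 60.2
```

Both rollers touch the rim and the jaw is in about 4.6 mm. It needs about 2.3 mm more.

Scaled: 2 mm / 750 = 0.0027, -0.4 mm / 750 = -0.0005.

```bash
python3 -m jog '[[[0.0027, 0, -0.0005, 0, 0.15], [0, 0, 0, 0, 0.15], [0, 0, 0, 0, 0.15]]]';python3 -m jog '[[[0.0027, 0, -0.0005, 0, 0.15], [0, 0, 0, 0, 0.15], [0, 0, 0, 0, 0.15], [0, 0, 0, 0, 0.15]]]'
python3 -c "
from h import *
rel(597,66.3,47)
s=snap('wrist','w7.png')"
```

```text
time_s: 18.13
tool_pos: [595.9, 66.2, 47.1]
tool_rot: [1.0, 0.001, -0.009, -0.001]
ft_force: [-11.3, -0.3, 3.6]
width: 0.218
finger_force: 60.2
time_s: 18.47
tool_pos: [596.9, 66.1, 47.1]
tool_rot: [1.0, 0.001, -0.01, -0.001]
ft_force: [-12.9, -0.0, 4.3]
width: 0.223
finger_force: 60.3
t 18.47 pos [596.9  66.1  47.1] ydir -89.9 delta [ 0.1 -0.2  0.1] F [-12.9  -0.    4.3] w 0.223 g 60.3
```

Units first: shifts go in shares of 750 mm and turns go in shares of 4 rad. So 0.5 mm / 750 = 0.0007.

```bash
python3 -m jog '[[[0, 0, 0.0007, 0, 0.15], [0, 0, 0, 0, 0.15], [0, 0, 0, 0, 0.15]]]' 45;python3 -m jog '[[[0, 0, 0.0004, 0, 0.15], [0, 0, 0, 0, 0.15], [0, 0, 0, 0, 0.15]]]' 32
python3 -c "
from h import *
rel(597,66.3,46.5)"
```

```text
time_s: 18.77
tool_pos: [596.7, 66.2, 46.8]
tool_rot: [1.0, 0.001, -0.01, -0.001]
ft_force: [-13.4, -0.5, 5.6]
width: 0.218
finger_force: 61.3
time_s: 19.02
tool_pos: [596.7, 66.2, 46.7]
tool_rot: [1.0, 0.001, -0.01, -0.001]
ft_force: [-13.2, 0.5, 6.4]
width: 0.22
finger_force: 62.0
t 19.02 pos [596.7  66.2  46.7] ydir -89.9 delta [ 0.3 -0.1  0.2] F [-13.2   0.5   6.4] w 0.22 g 62.0
```

Run:
```python
from h import *
s=snap('wrist','w8.png'); d=snap('side','s8.png')
A=np.zeros((600,800,3),np.uint8)
A[:400,:]=cv2.resize(s["color"][60:310,120:520],(800,500),interpolation=cv2.INTER_CUBIC)[:400]
A[400:,:400]=cv2.resize(d["color"][200:275,250:400],(400,200),interpolation=cv2.INTER_CUBIC)
cv2.imwrite("pics/f8.png",A[:,:,::-1])
rel(597,66.3,46.5)
```

```text
t 19.12 pos [596.7  66.1  46.7] ydir -89.9 delta [ 0.3 -0.2  0.2] F [-13.9   0.    6.3] w 0.218 g 62.0
```

View pics/f8.png

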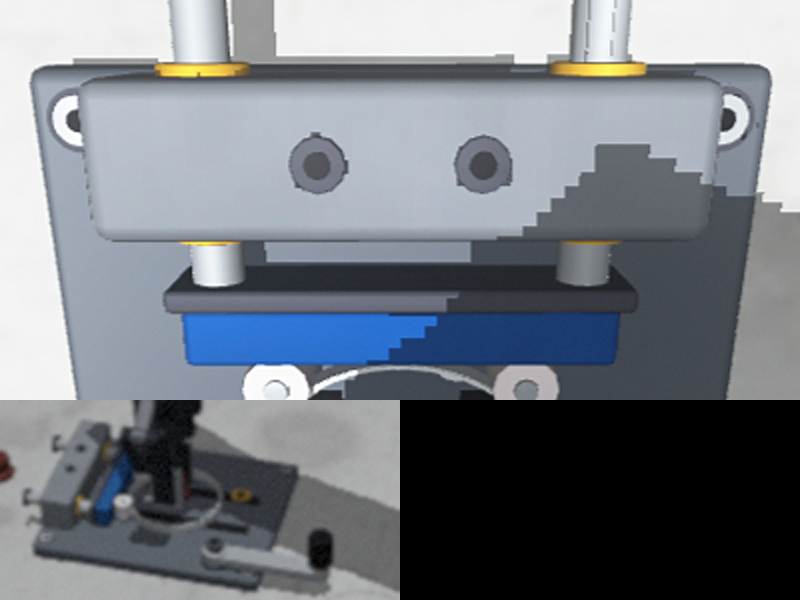

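The lens sits on both rollers (crop (275,389) and (527,389)) and the keeper is still open. Computing jaw travel against the screws.

Run:
```python
from h import *
s=load("w8.png"); print([ray(s,*p).round(1)[:2].tolist() for p in [(257.5,254.5,27),(383.5,254.5,27),(278.5,142.5,39),(361.5,142.5,39)]])
F=[]
for i in range(4):
    robot.snapshot("wrist"); F.append(robot.get_obs()["ft_force"].round(1))
print(F,robot.get_obs()["tool_pos"])
```

```text
[[626.3, 88.0], [626.4, 44.0], [666.6, 78.2], [666.7, 54.2]]
[array([-14.5,   0.7,   6. ]), array([-14.3,   0.7,   6.8]), array([-14.3,  -0. ,   7. ]), array([-13.8,   0.1,   6.5])] [596.7069892   66.15041279  46.69560314]
```

Scaled: -0.5 mm / 750 = -0.0007.

```bash
python3 -m jog '[[[0, 0, -0.0007, 0, 0.15], [0, 0, 0, 0, 0.15], [0, 0, 0, 0, 0.15], [0, 0, 0, 0, 0.15], [0, 0, 0, 0, 0.15], [0, 0, 0, 0, 0.15]]]'
python3 - <<'E'
from h import *
F=[]
for i in range(5):
    robot.snapshot("wrist"); F.append(robot.get_obs()["ft_force"].round(1).tolist())
print(F,robot.get_obs()["tool_pos"])
E
```

```text
time_s: 19.82
tool_pos: [596.8, 66.2, 47.0]
tool_rot: [1.0, 0.001, -0.01, -0.001]
ft_force: [-12.8, 0.1, 4.2]
width: 0.223
finger_force: 60.8
[[-13.2, -0.1, 4.6], [-13.1, 0.2, 3.9], [-13.3, -0.3, 5.4], [-13.5, 1.3, 5.5], [-13.4, -0.4, 4.6]] [596.80626519  66.13201402  46.96597393]
```

```bash
python3 -c "
from station import robot
print(robot.job_done())"
```

```text
the job is handed in; nothing more can be done
None
```

The job is handed in at about 20 s: keeper open against its stop, red-block lens held in the middle of the V jaw, jaw in about 6.7 mm (about 11 N from the spring, 13 N at the wrist), with the lens possibly tilted up to about 1° (rear edge slightly up).

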